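Dig the spanner out of the bench tray

ROBOT

A 7-joint arm with a two-finger parallel gripper is mounted at the origin on the work surface. World frame = base frame: x ahead of the robot, y to its left, z up, the work surface at z = 0. Lengths are in m, angles in rad, forces in N, time in s.
With the tool pointing down it reaches from about 0.425 to 1.025 m from the base axis. Payload 9.4 kg.
Tool frame: the origin (TCP) lies on the centre line of the jaws, within the pads' length; the fingertips stand 22 mm ahead of it and the grasp point (between the pads) lies 3 mm ahead of it; z points along the fingers, y is the direction in which the jaws open and shut (so a half turn about z gives the same grasp; the last joint's range is limited). The gripper opens to 93 mm and grips with 3 to 60 N. Pads are 15 mm wide; open, the fingers measure 128 mm over their backs; the gripper's body (75 mm by 188 mm) begins 65 mm behind the grasp point.
Start: joints at [-1.415, 0.599, -0.003, 1.599, 0.002, 0.943, -0.08], TCP at [0.167, 0.705, 0.204] pointing down, gripper open.
Joint ranges: [-2.57, 2.57], [-0.35, 1.97], [-1.29, 1.29], [0.11, 2.56], [-1.05, 4.19], [0.11, 1.86], [-2.63, 2.63]. Speed limits (rad/s): [2.22, 2.22, 3.01, 3.01, 3.14, 3.14, 3.14].

INTERFACE

Orientations are given as a 3x3 rotation matrix whose columns are the frame's x, y, z axes.
In Python, from station import bot, get_image, finish_job gives the robot as it stands.
- The arm moves only by the tool move_arm, never from a script. Its arguments are lists of equal length, an entry for each row: "gripper": the gripper command: -1 is fully open, 1 is shut, values between are in proportion; "dp": the shift along the tool's x, y, z in m, a list of three; "dr": the turn, a rotation vector about the tool's x, y, z in degrees, a list of three. In form: {"gripper": [gripper, ...], "dp": [[dx, dy, dz], ...], "dr": [[wx, wy, wz], ...]}. A call has 1 to 5 rows; each row is the pose to reach, as a shift and turn from the pose measured when the call began, along the tool's axes at that moment; what a row does not reach only later rows make up. A row lasts 1/10 s, in which the tool goes at most 50 mm and 8.59 degrees, less where a joint would pass 70% of its speed; a pose out of reach is approached as far as the arm can. A call with a gripper value outside its range is refused whole. The fingers move at their own pace and stop on an object; "squeeze" is the grip in N (left out, the last holds). Time passes only in rows, so rows that repeat a pose let the fingers close. It gives the time, the measured TCP pose, the force and the opening at its end, in the units of the state.
- bot.get_state(): the state, without advancing time (a new reading comes with each control period).
- get_image(name): name is "scene" or "top"; returns a dict with "pixels" (384x512x3 uint8, blue, green, red), "mtx" (3x3 intrinsics, pixels), "pose" (4x4, takes a point from camera to world coordinates). Camera axes: x right, y up, looking along -z (the intrinsics and any distortion apply to the point x, -y, -z); pixel columns grow to the right and rows downward; lengths in m; the calibration is good to about 2 mm. A picture is of the moment at which its call begins. There is no depth.
- finish_job(): hands the job in, once; it reports no verdict.
The state is a dict: "t": time; "joint_positions": joint angles; "joint_velocities": joint speeds; "joint_efforts": joint torques, N m; "eef_pos": TCP position; "tcp_rot": TCP orientation; "force": force on the tool from outside, world axes, zero at the start; "torque": the same for the moment, N m; "grip_width": opening from 0.0 (shut) to 1.0 (fully open).
Only numpy, scipy, OpenCV 4.12 (cv2) and the standard library are available. Lean on these libraries where they do the work, as an engineer would, in place of code of your own. Each camera call takes 0.05 s, during which the arm holds its last target. There are 200 camera calls.

TASK

The plain steel spanner lies buried in the cream tray under the red post mount. First move the mount aside, leaving it standing upright on the floor of the same tray and off every spanner; then take the plain steel spanner (not the one with the blue handle) out and lay it flat on the blue mat. Set both down without dropping them, and never tip the mount over.

Things in the scene. Friction and masses are not known exactly. Their poses are not given: they have to be found in the camera images.
- tray: Cream open tray fixed on the bench (top z = 0): outside 230 (x) x 390 (y) mm, 40 high, walls 5, floor 4 thick. Origin: centre of its underside. The heap starts in its +y half, 55 to 110 mm from the middle. Free floor: y = 0 to -125 mm; beyond, along the -y end wall, lies a like spanner with a blue handle, a bystander. Others (tape measure, dish, spool, under 50 high) stand at world x over 0.77 m.
- spanner: Plain steel spanner flat on the tray floor under the mount, its ends peeping out: 140 mm long, 10 thick, 0.08 to 0.17 kg. Straight handle 18 wide (y), 90 long (x -45 to 45); open jaw 30 wide at +x, ring 32 wide at -x. Origin: middle of the handle's underside; x along the handle, within 25 degrees of the tray's x axis; z up.
- mount: Loose post mount lying on the spanner: red plate 110 (x) x 66 (y) x 10 mm; on its centre an upright round steel post, 16 diameter, top 70 mm above the plate's underside, foot collar 28 wide up to 16 mm. 0.2 to 0.4 kg, balanced about the post, which can be gripped from above. Origin: centre of the plate's underside; z up; starts within 10 mm and 12 degrees of the spanner's origin and x axis.
- mat: Blue mat fixed flat on the bench, 200 mm (x) by 160 mm (y), 3 mm thick. Origin: centre of its underside, on the bench; z up. Empty at the start.
There are look-alikes about, which are no part of the job. What is shaped like the spanner but orange is not meant. Of the things that look like the mount, the larger one is meant.

How it is judged:
By the outcome, as a careful person would: the job done as asked, in the order asked, and still so for the second after the job is handed in, with the robot touching nothing.
It also fails if it takes over 56 s, if anything falls off the work surface, if the arm or the gripper's body presses on something with over 40 N, if the wrist force passes 120 N, or if a joint passes its speed limit or range.

## Working session

There is one attempt and no reset: what is moved stays moved. The work goes in short steps, Python scripts to look and compute and a tool call to move; the robot and the scene stay as the last step left them, time stands still between calls to the robot, and variables do not carry over. Pictures are saved under pics/ and viewed, about 8 in all and at most 12, crops included, and the job is handed in when it is done.

Besides the shell and the picture viewer there is one more tool, called after "Emit:" by a JSON object that holds its "name" and its "arguments". move_arm: Moves the arm, as the interface text tells. Its arguments: {"type":"object","properties":{"gripper":{"type":"array","items":{"type":"number"}},"dp":{"type":"array","items":{"type":"array","items":{"type":"number"}}},"dr":{"type":"array","items":{"type":"array","items":{"type":"number"}}},"squeeze":{"type":"number"}},"required":["gripper","dp","dr"]}

```bash
mkdir -p pics
cat > h.py <<'E'
import numpy as np, cv2
from station import bot, get_image, finish_job
def snap(n,f):
    im=get_image(n); cv2.imwrite(f,im["pixels"]); np.savez(f[:-4]+'.npz',**im); return im
def w2p(im,P):
    T=np.linalg.inv(im["pose"]); q=(T@np.c_[np.atleast_2d(P),np.ones(len(np.atleast_2d(P)))].T)[:3]
    q=im["mtx"]@np.array([q[0],-q[1],-q[2]]); return (q[:2]/q[2]).T
def p2w(im,uv,z):
    uv=np.atleast_2d(uv).astype(float); d=np.linalg.inv(im["mtx"])@np.c_[uv,np.ones(len(uv))].T
    d=im["pose"][:3,:3]@np.array([d[0],-d[1],-d[2]]); o=im["pose"][:3,3]
    return (o[:,None]+d*(z-o[2])/d[2]).T
E
python3 - <<'E'
from h import *
a=snap("scene","pics/s0.png");b=snap("top","pics/t0.png")
for i in(a,b): print(i["mtx"],i["pose"].round(3),[k for k in i])
print(bot.get_state())
cv2.imwrite("pics/both.png",np.vstack([a["pixels"],b["pixels"]])[:, :] if 0 else cv2.resize(np.hstack([a["pixels"],b["pixels"]]),(800,300)))
E
```

```text
[[360.15346938   0.         251.18606518]
 [  0.         360.15346938 190.35269695]
 [  0.           0.           1.        ]] [[-0.767 -0.471  0.436  0.765]
 [ 0.642 -0.556  0.528  0.488]
 [-0.006  0.685  0.729  0.632]
 [ 0.     0.     0.     1.   ]] ['pixels', 'mtx', 'pose']
[[477.56124017   0.         254.49609908]
 [  0.         477.56124017 197.39214696]
 [  0.           0.           1.        ]] [[ 0.025  0.993 -0.113  0.307]
 [-0.999  0.029  0.036  0.052]
 [ 0.039  0.112  0.993  1.093]
 [ 0.     0.     0.     1.   ]] ['pixels', 'mtx', 'pose']
{'t': 0.1, 'joint_positions': array([-1.41467483,  0.60004124, -0.00253393,  1.60002879,  0.00183908,
        0.94290815, -0.07981526]), 'joint_velocities': array([ 1.00164924e-03, -3.10398050e-04, -6.49093301e-04, -1.20622480e-04,
        5.13410315e-04,  1.56052469e-03,  7.02364406e-05]), 'joint_efforts': array([ 4.76501067e-03, -7.66560316e+01,  1.50198676e+00, -2.52936709e+01,
       -5.23080595e-02,  1.35895333e-02,  9.11697998e-05]), 'eef_pos': array([0.1672033 , 0.70499653, 0.20365682]), 'tcp_rot': array([[-9.73032766e-01,  2.30666887e-01, -1.55434293e-04],
       [ 2.30666879e-01,  9.73031808e-01, -1.37566349e-03],
       [-1.66077504e-04, -1.37441920e-03, -9.99999042e-01]]), 'force': array([-0.51318962,  0.1169319 ,  0.3110731 ]), 'torque': array([-0.05850482, -0.03547811, -0.00909223]), 'grip_width': 0.997228079157174}
```

View pics/t0.png

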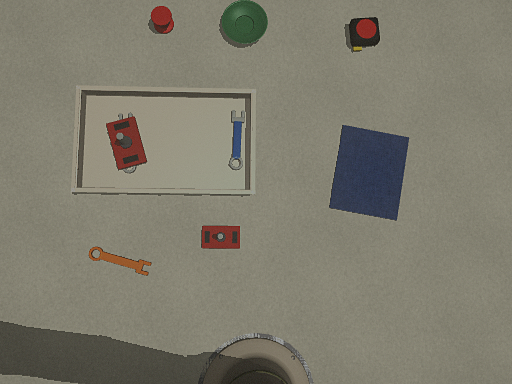

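View pics/s0.png

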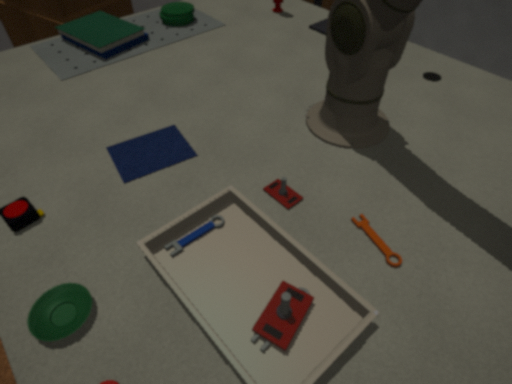

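Top view: tray spans (75,87)–(255,193). Red mounts are at (126,143), in the tray on a spanner, and at (220,237), smaller and on the bench. Spanners are steel at (122,115)/(130,168), blue-handled at (237,140) and orange at (120,260). The mat is at (370,172). The mount in the tray is larger and lies on the steel spanner, so those two are meant. I'll measure them and confirm in a crop.

```bash
cat > m.py <<'E'
from h import *
def load(f): return dict(np.load(f))
def rect(im,lo,hi,roi,z,amin=100):
    h=cv2.cvtColor(im["pixels"],cv2.COLOR_BGR2HSV); m=np.zeros(h.shape[:2],np.uint8)
    x0,y0,x1,y1=roi; m[y0:y1,x0:x1]=cv2.inRange(h,lo,hi)[y0:y1,x0:x1]
    m=cv2.morphologyEx(m,cv2.MORPH_CLOSE,np.ones((9,9)))
    c=max(cv2.findContours(m,0,2)[0],key=cv2.contourArea)[:,0]
    p=p2w(im,c,z)[:,:2]*1000
    return cv2.minAreaRect(p.astype(np.float32)),c
E
python3 - <<'E'
from m import *
t=load("pics/t0.npz");s=load("pics/s0.npz")
print("mount top",rect(t,(0,120,50),(8,255,255),(95,105,160,185),.024)[0])
print("mount scene",rect(s,(0,120,50),(8,255,255),(240,270,330,360),.024)[0])
print("small top",rect(t,(0,120,50),(8,255,255),(190,215,250,255),.01)[0])
print("mat",rect(t,(100,80,30),(125,255,255),(315,115,420,230),.003)[0])
print("blue",rect(t,(100,80,30),(125,255,255),(225,100,250,180),.014)[0])
print("tray rim",p2w(t,[[77,87],[255,89],[255,193],[73,193]],.04).round(3))
A=cv2.resize(t["pixels"][105:185,85:165],(400,400),interpolation=2)
B=cv2.resize(s["pixels"][275:365,240:330],(400,400),interpolation=2)
cv2.imwrite("pics/c0.png",np.hstack([A,B]))
E
```

```text
mount top ((546.1038208007812, 306.42108154296875), (109.64915466308594, 65.32904052734375), 17.878686904907227)
mount scene ((546.7449951171875, 310.9322204589844), (110.66584777832031, 65.16374969482422), 18.141029357910156)
small top ((338.4313049316406, 86.89959716796875), (49.47148132324219, 83.5872573852539), 1.5402392148971558)
mat ((499.4127197265625, -254.09738159179688), (158.2334442138672, 197.66598510742188), 80.95922088623047)
blue ((563.2718505859375, 56.76506805419922), (17.049068450927734, 87.41864013671875), 89.27364349365234)
tray rim [[0.665 0.418 0.04 ]
 [0.676 0.018 0.04 ]
 [0.437 0.013 0.04 ]
 [0.425 0.411 0.04 ]]
```

View pics/c0.png

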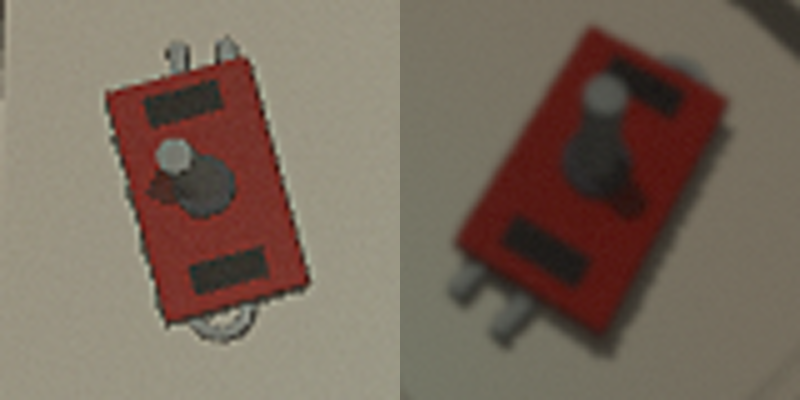

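The crop confirms it. Left panel (top view): post top at about px (120,136), jaw prongs end at (125.6,113.4), ring end at (129.4,173.4). The plate measures 110×65 in both views.

```bash
cat >> h.py <<'E'
def go(xyz,jaw):
    "tool-frame shift and turn to a TCP position, tool down, jaw (tool y) at world angle jaw deg"
    from scipy.spatial.transform import Rotation as R
    s=bot.get_state(); r=s["tcp_rot"]; a=np.radians(jaw)
    y=np.array([np.cos(a),np.sin(a),0]); z=np.array([0,0,-1.]); T=np.c_[np.cross(y,z),y,z]
    print("t",round(s["t"],2),"pos",s["eef_pos"].round(4),"jaw",np.degrees(np.arctan2(r[1,1],r[0,1])).round(1),"w",round(s["grip_width"],3),"F",s["force"].round(1))
    print("dp",(r.T@(np.array(xyz)-s["eef_pos"])).round(4),"dr",R.from_matrix(r.T@T).as_rotvec(degrees=True).round(1))
E
python3 - <<'E'
from m import *
t=load("pics/t0.npz");s=load("pics/s0.npz")
print("post",p2w(t,[[120,136]],.084),p2w(s,[[286.1,296.4]],.084))
e=p2w(t,[[125.6,113.4],[129.4,173.4]],.012);d=e[0]-e[1]
print("spanner ends",e,np.linalg.norm(d),np.degrees(np.arctan2(d[1],d[0])),e.mean(0))
go([.546,.308,.16],90)
E
```

```text
post [[0.54549038 0.30552654 0.084     ]] [[0.54601743 0.31046729 0.084     ]]
spanner ends [[0.6159709  0.31386512 0.012     ]
 [0.47672104 0.29767712 0.012     ]] 0.14018764290713198 6.630952899861936 [0.54634597 0.30577112 0.012     ]
t 0.1 pos [0.1672 0.705  0.2037] jaw 76.7 w 0.997 F [-0.5  0.1  0.3]
dp [-0.4601 -0.2989  0.0441] dr [ -0.1   0.  -13.3]
```

Emit:
{"name": "move_arm", "arguments": {"gripper": [-1,-1,-1,-1,-1], "dp": [[-0.46,-0.299,0.044],[-0.46,-0.299,0.044],[-0.46,-0.299,0.044],[-0.46,-0.299,0.044],[-0.46,-0.299,0.044]], "dr": [[0,0,-23],[0,0,-23],[0,0,-23],[0,0,-23],[0,0,-23]]}}

```text
t: 0.6
eef_pos: [0.3402, 0.5232, 0.1839]
tcp_rot: [[-0.986, -0.168, -0.0], [-0.168, 0.986, -0.002], [0.001, -0.002, -1.0]]
force: [0.3, 1.6, -1.4]
grip_width: 0.999
```

```bash
python3 -c "
from h import *
go([.5457,.308,.16],100)"
```

```text
t 0.6 pos [0.3402 0.5232 0.1839] jaw 99.7 w 0.999 F [ 0.3  1.6 -1.4]
dp [-0.1664 -0.2466  0.0242] dr [-0.1 -0.  -0.3]
```

Emit:
{"name": "move_arm", "arguments": {"gripper": [-1,-1,-1,-1,-1], "dp": [[-0.166,-0.247,0.024],[-0.166,-0.247,0.024],[-0.166,-0.247,0.024],[-0.166,-0.247,0.024],[-0.166,-0.247,0.024]], "dr": [[0,0,0],[0,0,0],[0,0,0],[0,0,0],[0,0,0]]}}

```text
t: 1.1
eef_pos: [0.5117, 0.3424, 0.1639]
tcp_rot: [[-0.986, -0.168, -0.001], [-0.168, 0.986, -0.002], [0.001, -0.002, -1.0]]
force: [0.6, -0.2, -0.2]
grip_width: 0.998
```

```bash
python3 -c "
from h import *
go([.5457,.308,.16],100)"
```

```text
t 1.1 pos [0.5117 0.3424 0.1639] jaw 99.7 w 0.998 F [ 0.6 -0.2 -0.2]
dp [-0.0278 -0.0397  0.004 ] dr [-0.1 -0.1 -0.3]
```

Settle above the post, then check the alignment.

Emit:
{"name": "move_arm", "arguments": {"gripper": [-1,-1,-1,-1,-1], "dp": [[-0.028,-0.04,0.0],[-0.028,-0.04,0.0],[-0.028,-0.04,0.0],[-0.028,-0.04,0.02],[-0.028,-0.04,0.02]], "dr": [[0,0,0],[0,0,0],[0,0,0],[0,0,0],[0,0,0]]}}

```text
t: 1.6
eef_pos: [0.5435, 0.3087, 0.1422]
tcp_rot: [[-0.985, -0.171, -0.004], [-0.171, 0.985, -0.003], [0.005, -0.002, -1.0]]
force: [0.6, -0.3, 0.1]
grip_width: 0.997
```

```bash
python3 -c "
from h import *
i=snap('scene','pics/s1.png')
cv2.imwrite('pics/c1.png',cv2.resize(i['pixels'][180:384,180:420],(720,612))[:600])
go([.5457,.308,.061],100)"
```

```text
t 1.65 pos [0.544  0.3089 0.1432] jaw 99.8 w 0.997 F [-0.6  0.4  0. ]
dp [-0.0018 -0.001   0.0822] dr [-0.1 -0.2 -0.2]
```

View pics/c1.png

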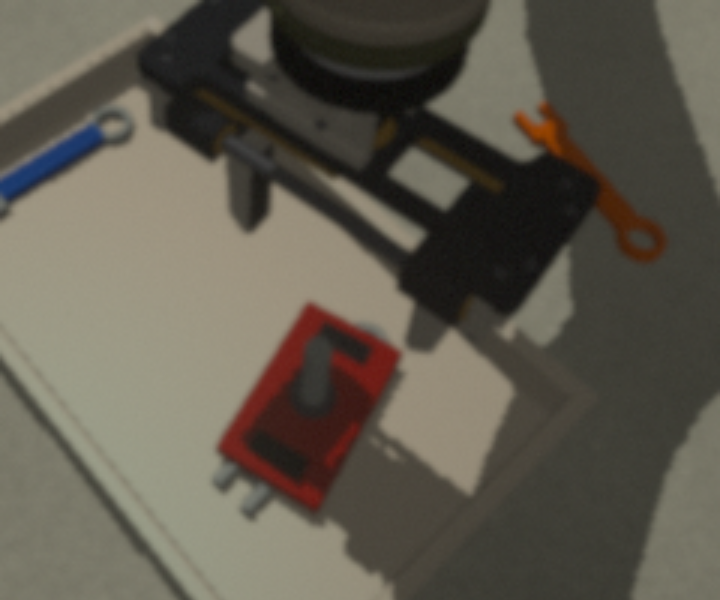

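The gripper is over the mount: post at crop (315,370), fingers at (248,200) and (425,330) on either side of it. Go down and grip.

Emit:
{"name": "move_arm", "arguments": {"gripper": [-1,-1,-1,-1,-1], "dp": [[-0.002,-0.001,0.02],[-0.002,-0.001,0.045],[-0.002,-0.001,0.068],[-0.002,-0.001,0.081],[-0.002,-0.001,0.082]], "dr": [[0,0,0],[0,0,0],[0,0,0],[0,0,0],[0,0,0]]}}

```text
t: 2.15
eef_pos: [0.5448, 0.3085, 0.0601]
tcp_rot: [[-0.985, -0.172, -0.005], [-0.172, 0.985, -0.004], [0.006, -0.003, -1.0]]
force: [-0.2, 0.8, -0.1]
grip_width: 1.001
```

Emit:
{"name": "move_arm", "arguments": {"gripper": [0.3,0.6,0.6,1,1], "dp": [[0,0,0],[0,0,0],[0,0,0],[0,0,0],[0,0,0]], "dr": [[0,0,0],[0,0,0],[0,0,0],[0,0,0],[0,0,0]], "squeeze": 30}}

```text
t: 2.65
eef_pos: [0.545, 0.3086, 0.0606]
tcp_rot: [[-0.985, -0.172, -0.005], [-0.172, 0.985, -0.003], [0.005, -0.003, -1.0]]
force: [-0.2, 0.7, -0.2]
grip_width: 0.623
```

Emit:
{"name": "move_arm", "arguments": {"gripper": [1,1,1,1,1], "dp": [[0,0,0],[0,0,0],[0,0,0],[0,0,0],[0,0,0]], "dr": [[0,0,0],[0,0,0],[0,0,0],[0,0,0],[0,0,0]]}}

```text
t: 3.15
eef_pos: [0.545, 0.3086, 0.0606]
tcp_rot: [[-0.985, -0.172, -0.005], [-0.172, 0.985, -0.003], [0.005, -0.003, -1.0]]
force: [0.2, 0.8, -0.0]
grip_width: 0.186
```

Emit:
{"name": "move_arm", "arguments": {"gripper": [1,1,1,1,1], "dp": [[0,0,0],[0,0,0],[0,0,0],[0,0,-0.005],[0,0,-0.01]], "dr": [[0,0,0],[0,0,0],[0,0,0],[0,0,0],[0,0,0]]}}

```text
t: 3.65
eef_pos: [0.5447, 0.3085, 0.0706]
tcp_rot: [[-0.985, -0.172, -0.005], [-0.172, 0.985, -0.004], [0.006, -0.003, -1.0]]
force: [0.7, -0.5, -2.3]
grip_width: 0.162
```

Emit:
{"name": "move_arm", "arguments": {"gripper": [1,1,1,1,1], "dp": [[0,0,-0.01],[0,0,-0.025],[0,0,-0.04],[0,0,-0.04],[0,0,-0.04]], "dr": [[0,0,0],[0,0,0],[0,0,0],[0,0,0],[0,0,0]]}}

```text
t: 4.15
eef_pos: [0.5452, 0.3088, 0.1114]
tcp_rot: [[-0.985, -0.172, -0.004], [-0.172, 0.985, -0.003], [0.005, -0.002, -1.0]]
force: [-0.1, -1.0, -4.4]
grip_width: 0.159
```

```bash
python3 -c "
from h import *
i=snap('scene','pics/s2.png')
cv2.imwrite('pics/c2.png',cv2.resize(i['pixels'][180:384,180:420],(720,612))[:600])
go([.548,.155,.11],82)"
```

```text
t 4.2 pos [0.5448 0.3086 0.1108] jaw 99.9 w 0.157 F [ 0.2  0.2 -3.3]
dp [ 0.0233 -0.1518  0.0013] dr [-0.2 -0.3 17.9]
```

View pics/c2.png

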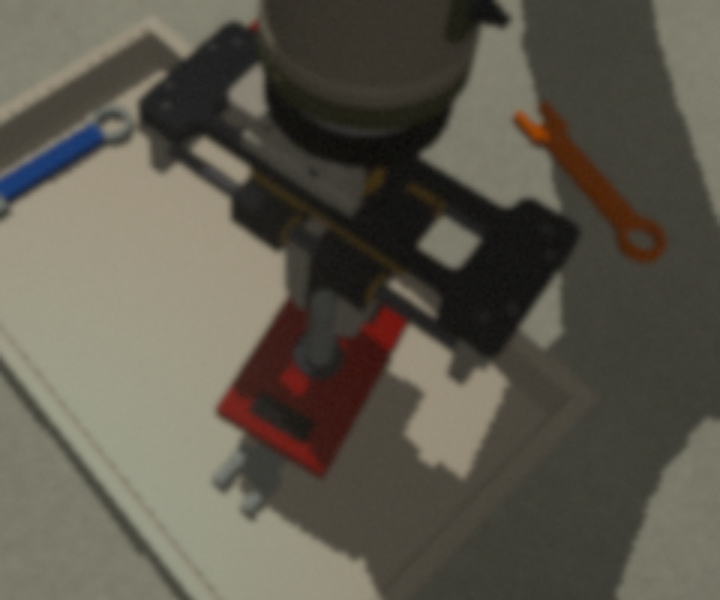

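The mount is held and level at crop (310,390). The spanner still lies where it was, with its jaw at (245,485). Carry the mount over to the free floor.

Emit:
{"name": "move_arm", "arguments": {"gripper": [1,1,1,1,1], "dp": [[0.003,-0.02,0.0],[0.007,-0.05,0.0],[0.012,-0.08,0.0],[0.017,-0.11,0.0],[0.021,-0.135,0.0]], "dr": [[0,0,3],[0,0,6],[0,0,10],[0,0,14],[0,0,17]]}}

```text
t: 4.7
eef_pos: [0.5467, 0.1688, 0.1107]
tcp_rot: [[-0.992, 0.129, -0.007], [0.129, 0.992, -0.005], [0.006, -0.006, -1.0]]
force: [-0.2, -1.2, -3.4]
grip_width: 0.159
```

```bash
python3 -c "
from h import *
go([.548,.155,.054],82)"
```

```text
t 4.7 pos [0.5467 0.1688 0.1107] jaw 82.6 w 0.159 F [-0.2 -1.2 -3.4]
dp [-0.0034 -0.0131  0.0567] dr [-0.3 -0.3  0.6]
```

Emit:
{"name": "move_arm", "arguments": {"gripper": [1,1,1,1,1], "dp": [[-0.003,-0.013,0.01],[-0.003,-0.013,0.025],[-0.003,-0.013,0.042],[-0.003,-0.013,0.053],[-0.003,-0.013,0.055]], "dr": [[-0.3,-0.3,0],[-0.3,-0.3,0],[-0.3,-0.3,0],[-0.3,-0.3,0],[-0.3,-0.3,0]]}}

```text
t: 5.2
eef_pos: [0.5466, 0.1543, 0.0542]
tcp_rot: [[-0.991, 0.13, -0.003], [0.13, 0.991, -0.002], [0.003, -0.002, -1.0]]
force: [0.9, 0.5, -2.6]
grip_width: 0.159
```

Emit:
{"name": "move_arm", "arguments": {"gripper": [1,1,1,1,1], "dp": [[0,0,0],[0,0,0.001],[0,0,0.002],[0,0,0.003],[0,0,0.004]], "dr": [[0,0,0],[0,0,0],[0,0,0],[0,0,0],[0,0,0]]}}

```text
t: 5.7
eef_pos: [0.5468, 0.1543, 0.0506]
tcp_rot: [[-0.991, 0.13, -0.003], [0.13, 0.991, -0.002], [0.002, -0.002, -1.0]]
force: [-1.5, -3.1, 7.4]
grip_width: 0.16
```

Floor contact is at the expected height. Release by a modest opening, then rise.

Emit:
{"name": "move_arm", "arguments": {"gripper": [0.4,0.4,0.4,0.4,0.4], "dp": [[0,0,0],[0,0,0],[0,0,0],[0,0,0],[0,0,0]], "dr": [[0,0,0],[0,0,0],[0,0,0],[0,0,0],[0,0,0]]}}

```text
t: 6.2
eef_pos: [0.5468, 0.1544, 0.0506]
tcp_rot: [[-0.991, 0.13, -0.003], [0.13, 0.992, -0.002], [0.002, -0.002, -1.0]]
force: [0.0, -0.4, -0.3]
grip_width: 0.304
```

Emit:
{"name": "move_arm", "arguments": {"gripper": [0.2,0.2,0.2,0.2,0.2], "dp": [[0,0,-0.01],[0,0,-0.04],[0,0,-0.08],[0,0,-0.1],[0,0,-0.1]], "dr": [[0,0,0],[0,0,0],[0,0,0],[0,0,0],[0,0,0]]}}

```text
t: 6.7
eef_pos: [0.5487, 0.1551, 0.1543]
tcp_rot: [[-0.991, 0.13, 0.003], [0.13, 0.991, 0.0], [-0.003, 0.001, -1.0]]
force: [0.5, 0.3, -1.1]
grip_width: 0.399
```

```bash
python3 -c "
from h import *
go([.546,.306,.12],97)"
```

```text
t 6.7 pos [0.5487 0.1551 0.1543] jaw 82.5 w 0.399 F [ 0.5  0.3 -1.1]
dp [0.0225 0.1492 0.0343] dr [  0.    0.2 -14.5]
```

```bash
python3 -c "
from h import *
i=snap('scene','pics/s3.png');t=snap('top','pics/t3.png')
cv2.imwrite('pics/c3.png',np.hstack([cv2.resize(t['pixels'][80:200,65:175],(400,436)),cv2.resize(i['pixels'][230:384,200:341],(400,436))]))"
```

```text
(no output)
```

View pics/c3.png

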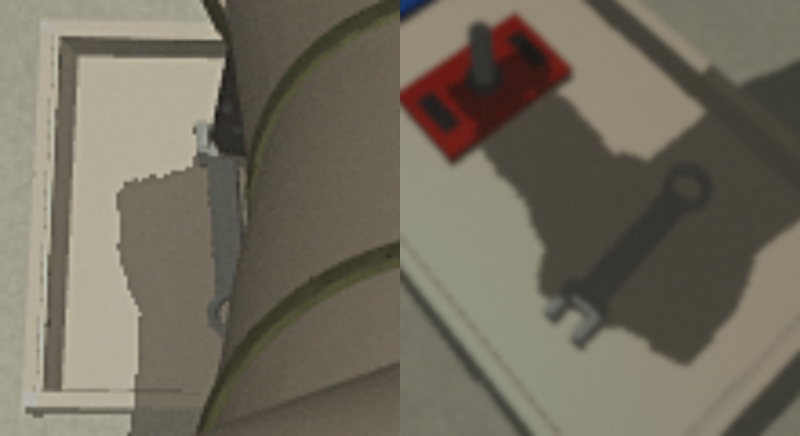

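The mount stands in the free floor area, at panel (480,80). In the scene panel the bare spanner has its ring at (688,186), jaw at (575,318) and handle middle near (637,248).

```bash
python3 -c "
from m import *
s=load('pics/s3.npz')
q=lambda u,v:[200+(u-400)/2.837,230+v/2.831]
p=p2w(s,[q(688,186),q(575,318),q(637,248)],.012);d=p[1]-p[0]
print(p.round(4),np.degrees(np.arctan2(d[1],d[0])),np.linalg.norm(d))
print(rect(s,(0,120,50),(8,255,255),(200,220,275,300),.014)[0])
go([.547,.306,.154],97)"
```

```text
[[0.4945 0.3045 0.012 ]
 [0.6066 0.3209 0.012 ]
 [0.5487 0.3134 0.012 ]] 8.342648936906922 0.11330871775566265
((548.4520874023438, 156.7425079345703), (108.39281463623047, 66.00189208984375), 0.5134813785552979)
t 6.8 pos [0.5471 0.1546 0.1512] jaw 82.5 w 0.4 F [-0.8  0.4 -0.5]
dp [ 0.0198  0.1501 -0.003 ] dr [ -0.1  -0.1 -14.5]
```

Emit:
{"name": "move_arm", "arguments": {"gripper": [0,0,0,0,0], "dp": [[0.02,0.153,0],[0.02,0.153,0],[0.02,0.153,0],[0.02,0.153,0],[0.02,0.153,0.03]], "dr": [[0,0,-15],[0,0,-15],[0,0,-15],[0,0,-15],[0,0,-15]]}}

```text
t: 7.3
eef_pos: [0.5478, 0.3123, 0.1221]
tcp_rot: [[-0.991, -0.134, 0.002], [-0.134, 0.991, 0.002], [-0.002, 0.002, -1.0]]
force: [-0.3, 0.4, 0.4]
grip_width: 0.5
```

```bash
python3 -c "
from h import *
go([.547,.309,.06],97.5)"
```

```text
t 7.3 pos [0.5478 0.3123 0.1221] jaw 97.7 w 0.5 F [-0.3  0.4  0.4]
dp [ 0.0014 -0.0033  0.0621] dr [0.1 0.1 0.2]
```

Emit:
{"name": "move_arm", "arguments": {"gripper": [0,0,0,0,0], "dp": [[0.001,-0.003,0.02],[0.001,-0.003,0.045],[0.001,-0.003,0.06],[0.001,-0.003,0.062],[0.001,-0.003,0.062]], "dr": [[0,0,0],[0,0,0],[0,0,0],[0,0,0],[0,0,0]]}}

```text
t: 7.8
eef_pos: [0.5471, 0.309, 0.0596]
tcp_rot: [[-0.991, -0.134, 0.0], [-0.134, 0.991, 0.001], [-0.001, 0.001, -1.0]]
force: [0.8, 0.2, 0.1]
grip_width: 0.499
```

```bash
python3 -c "
from h import *
i=snap('scene','pics/s4.png')
cv2.imwrite('pics/c4.png',cv2.resize(i['pixels'][240:374,210:350],(627,600),interpolation=2))
go([.547,.309,.028],97.5)"
```

```text
t 7.85 pos [0.5475 0.3093 0.0603] jaw 97.7 w 0.503 F [-0.4  0.9 -0. ]
dp [ 0.0006 -0.0003  0.0323] dr [0.1 0.1 0.2]
```

View pics/c4.png

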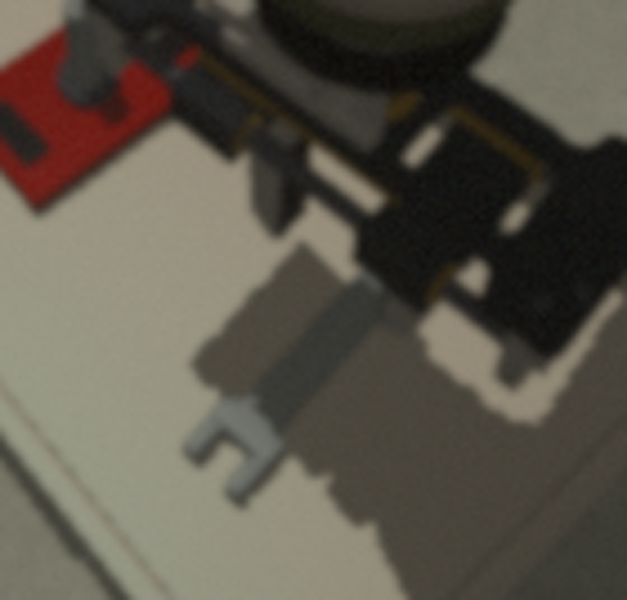

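The fingers straddle the handle: left finger at (275,195), handle at (345,320). The mount stands clear at (90,110). Descend and grip.

Emit:
{"name": "move_arm", "arguments": {"gripper": [0,0,0,0,0], "dp": [[0,0,0.01],[0,0,0.02],[0,0,0.028],[0,0,0.031],[0,0,0.032]], "dr": [[0,0,0],[0,0,0],[0,0,0],[0,0,0],[0,0,0]]}}

```text
t: 8.35
eef_pos: [0.5473, 0.3092, 0.0277]
tcp_rot: [[-0.991, -0.134, 0.001], [-0.134, 0.991, 0.001], [-0.001, 0.001, -1.0]]
force: [-0.6, -0.3, 0.3]
grip_width: 0.501
```

Emit:
{"name": "move_arm", "arguments": {"gripper": [0.4,0.7,1,1,1], "dp": [[0,0,0],[0,0,0],[0,0,0],[0,0,0],[0,0,0]], "dr": [[0,0,0],[0,0,0],[0,0,0],[0,0,0],[0,0,0]], "squeeze": 30}}

```text
t: 8.85
eef_pos: [0.5474, 0.3093, 0.0279]
tcp_rot: [[-0.991, -0.134, 0.001], [-0.134, 0.991, 0.001], [-0.001, 0.001, -1.0]]
force: [0.7, 1.2, 0.1]
grip_width: 0.12
```

Emit:
{"name": "move_arm", "arguments": {"gripper": [1,1,1,1,1], "dp": [[0,0,0],[0,0,0],[0,0,0],[0,0,-0.005],[0,0,-0.012]], "dr": [[0,0,0],[0,0,0],[0,0,0],[0,0,0],[0,0,0]]}}

```text
t: 9.35
eef_pos: [0.5471, 0.3091, 0.04]
tcp_rot: [[-0.991, -0.134, 0.0], [-0.134, 0.991, 0.001], [-0.001, 0.001, -1.0]]
force: [0.2, 0.5, 0.6]
grip_width: 0.008
```

The gripper shut on nothing (width 0.008), so the grasp missed. Rise and look.

Emit:
{"name": "move_arm", "arguments": {"gripper": [1,1,1,1], "dp": [[0,0,-0.03],[0,0,-0.06],[0,0,-0.06],[0,0,-0.06]], "dr": [[0,0,0],[0,0,0],[0,0,0],[0,0,0]]}}

```text
t: 9.75
eef_pos: [0.5476, 0.3093, 0.1012]
tcp_rot: [[-0.991, -0.134, 0.002], [-0.134, 0.991, 0.002], [-0.003, 0.002, -1.0]]
force: [-0.2, 0.3, -0.0]
grip_width: 0.005
```

```bash
python3 -c "
from h import *
i=snap('scene','pics/s5.png')
cv2.imwrite('pics/c5.png',cv2.resize(i['pixels'][240:374,210:350],(627,600),interpolation=2))
go([.547,.309,.1],97.5)
print(w2p(i,[bot.get_state()['eef_pos']-[0,0,.022]]))"
```

```text
t 9.8 pos [0.547  0.3089 0.1002] jaw 97.7 w 0.004 F [-0.8  0.3 -1. ]
dp [0.     0.0001 0.0002] dr [0.1 0.1 0.2]
[[284.78444298 297.76711016]]
```

View pics/c5.png

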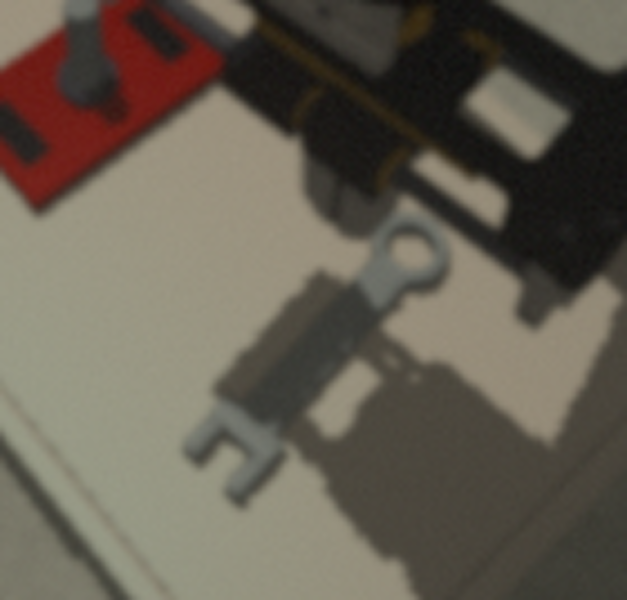

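The spanner has not moved (ring at (410,255), jaw at (235,440)). The closed fingertips show at (350,235), higher than the predicted (335,259), so they sit about 10 mm higher than the state suggests and closed above the handle. I'll check the offset and then find the floor by contact.

```bash
python3 -c "
from m import *
s=load('pics/s5.npz')
q=lambda u,v:[210+u/4.479,240+v/4.478]
for z in(.078,.083,.088,.093): print(z,p2w(s,[q(350,236)],z).round(4))
print('handle',p2w(s,[q(240,415),q(390,285),q(315,350)],.014).round(4), 'ring',p2w(s,[q(411,250)],.014).round(4))
t=snap('top','pics/t5.png')
print(w2p(t,[bot.get_state()['eef_pos']]))
"
```

```text
0.078 [[0.5364 0.3059 0.078 ]]
0.083 [[0.5385 0.3076 0.083 ]]
0.088 [[0.5406 0.3092 0.088 ]]
0.093 [[0.5426 0.3109 0.093 ]]
handle [[0.5939 0.3113 0.014 ]
 [0.5126 0.3108 0.014 ]
 [0.5544 0.3111 0.014 ]] ring [[0.4952 0.3056 0.014 ]]
[[116.68816723 133.58020727]]
```

Emit:
{"name": "move_arm", "arguments": {"gripper": [0,0,0,0,0], "dp": [[0,0,0],[0,0,0],[0,0,0.02],[0,0,0.05],[0,0,0.06]], "dr": [[0,0,0],[0,0,0],[0,0,0],[0,0,0],[0,0,0]]}}

```text
t: 10.35
eef_pos: [0.5453, 0.308, 0.0369]
tcp_rot: [[-0.991, -0.134, -0.003], [-0.134, 0.991, -0.001], [0.004, -0.001, -1.0]]
force: [-0.2, -0.3, 0.2]
grip_width: 0.39
```

Emit:
{"name": "move_arm", "arguments": {"gripper": [0,0,0,0,0], "dp": [[-0.001,0.001,0],[-0.001,0.001,0.006],[-0.001,0.001,0.009],[-0.001,0.001,0.011],[-0.001,0.001,0.013]], "dr": [[0,0,0],[0,0,0],[0,0,0],[0,0,0],[0,0,0]]}}

```text
t: 10.85
eef_pos: [0.5464, 0.3093, 0.0243]
tcp_rot: [[-0.991, -0.134, -0.003], [-0.134, 0.991, -0.001], [0.003, -0.001, -1.0]]
force: [0.4, 0.7, 0.0]
grip_width: 0.5
```

Emit:
{"name": "move_arm", "arguments": {"gripper": [0,0,0,0,0], "dp": [[0,0,0.0005],[0,0,0.001],[0,0,0.0015],[0,0,0.002],[0,0,0.002]], "dr": [[0,0,0],[0,0,0],[0,0,0],[0,0,0],[0,0,0]]}}

```text
t: 11.35
eef_pos: [0.5464, 0.3093, 0.0223]
tcp_rot: [[-0.991, -0.134, -0.003], [-0.134, 0.991, -0.001], [0.003, -0.001, -1.0]]
force: [-0.3, -0.3, 0.4]
grip_width: 0.498
```

No contact even though the nominal tip height is below the floor at 4 mm. That confirms the height offset. Continue in small steps.

Emit:
{"name": "move_arm", "arguments": {"gripper": [0,0,0,0,0], "dp": [[0,0,0.001],[0,0,0.002],[0,0,0.003],[0,0,0.003],[0,0,0.003]], "dr": [[0,0,0],[0,0,0],[0,0,0],[0,0,0],[0,0,0]]}}

```text
t: 11.85
eef_pos: [0.5464, 0.3092, 0.0193]
tcp_rot: [[-0.991, -0.134, -0.003], [-0.134, 0.991, -0.001], [0.003, -0.001, -1.0]]
force: [0.0, -0.4, -0.7]
grip_width: 0.498
```

Emit:
{"name": "move_arm", "arguments": {"gripper": [0,0,0,0], "dp": [[0,0,0.0005],[0,0,0.001],[0,0,0.0015],[0,0,0.0015]], "dr": [[0,0,0],[0,0,0],[0,0,0],[0,0,0]]}}

```text
t: 12.25
eef_pos: [0.5464, 0.3092, 0.0177]
tcp_rot: [[-0.991, -0.134, -0.003], [-0.134, 0.991, -0.001], [0.003, -0.001, -1.0]]
force: [-0.3, 0.1, 0.5]
grip_width: 0.501
```

Emit:
{"name": "move_arm", "arguments": {"gripper": [0,0,0,0], "dp": [[0,0,0.0005],[0,0,0.001],[0,0,0.0015],[0,0,0.0015]], "dr": [[0,0,0],[0,0,0],[0,0,0],[0,0,0]]}}

```text
t: 12.65
eef_pos: [0.5463, 0.3092, 0.0161]
tcp_rot: [[-0.991, -0.134, -0.003], [-0.134, 0.991, -0.001], [0.003, -0.001, -1.0]]
force: [-0.4, 0.0, 0.1]
grip_width: 0.499
```

Emit:
{"name": "move_arm", "arguments": {"gripper": [0.4,0.7,1,1,1], "dp": [[0,0,0],[0,0,0],[0,0,0],[0,0,0],[0,0,0]], "dr": [[0,0,0],[0,0,0],[0,0,0],[0,0,0],[0,0,0]]}}

```text
t: 13.15
eef_pos: [0.5463, 0.3092, 0.0161]
tcp_rot: [[-0.991, -0.134, -0.003], [-0.134, 0.991, -0.001], [0.003, -0.001, -1.0]]
force: [0.3, 0.0, 0.3]
grip_width: 0.12
```

Emit:
{"name": "move_arm", "arguments": {"gripper": [1,1,1], "dp": [[0,0,0],[0,0,0],[0,0,0]], "dr": [[0,0,0],[0,0,0],[0,0,0]]}}

```text
t: 13.45
eef_pos: [0.5463, 0.3092, 0.0161]
tcp_rot: [[-0.991, -0.134, -0.003], [-0.134, 0.991, -0.001], [0.003, -0.001, -1.0]]
force: [0.4, -0.2, 0.5]
grip_width: 0.003
```

```bash
python3 -c "
from h import *
i=snap('scene','pics/s6.png');t=snap('top','pics/t6.png')
A=cv2.resize(i['pixels'][240:374,210:350],(418,400),interpolation=2);B=cv2.resize(t['pixels'][80:200,65:175],(367,400),interpolation=2)
cv2.imwrite('pics/c6.png',np.hstack([A,B]))
s=bot.get_state();print(s['eef_pos'],s['grip_width'],s['joint_positions'])
print((w2p(i,[s['eef_pos']-[0,0,.022],s['eef_pos']])-[210,240])*2.986)"
```

```text
[0.54632914 0.3091999  0.01612147] 0.004235153859336247 [-0.54815093  0.72894629 -0.08666806  1.95110822  0.12605939  0.46959634
  0.97990422]
[[215.89455554 236.68317181]
 [217.99969571 220.97216121]]
```

View pics/c6.png

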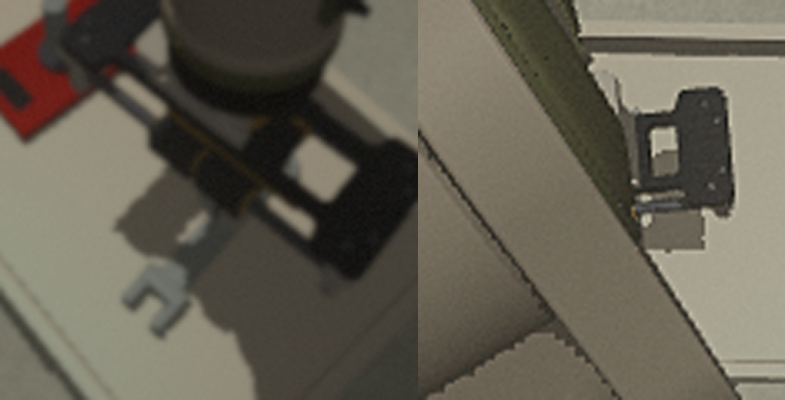

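The view shows the gripper low over the handle, the spanner undisturbed and the mount upright. Lateral alignment is good, so the fault is height only: the true tips are well above the nominal ones. Open and feel for the floor. Each call's steps are relative to the measured pose, so the force stays small.

Emit:
{"name": "move_arm", "arguments": {"gripper": [0,0,0,0,0], "dp": [[0,0,0],[0,0,0],[0,0,0],[0,0,0],[0,0,0]], "dr": [[0,0,0],[0,0,0],[0,0,0],[0,0,0],[0,0,0]]}}

```text
t: 14.05
eef_pos: [0.5463, 0.3092, 0.0161]
tcp_rot: [[-0.991, -0.134, -0.003], [-0.134, 0.991, -0.001], [0.003, -0.001, -1.0]]
force: [0.3, -1.0, -0.3]
grip_width: 0.386
```

Emit:
{"name": "move_arm", "arguments": {"gripper": [0,0,0,0], "dp": [[0,0,0.0],[0,0,0.001],[0,0,0.002],[0,0,0.002]], "dr": [[0,0,0],[0,0,0],[0,0,0],[0,0,0]]}}

```text
t: 14.45
eef_pos: [0.5462, 0.3091, 0.0139]
tcp_rot: [[-0.991, -0.134, -0.003], [-0.134, 0.991, -0.001], [0.003, -0.001, -1.0]]
force: [0.5, 0.2, -1.0]
grip_width: 0.5
```

Emit:
{"name": "move_arm", "arguments": {"gripper": [0,0,0], "dp": [[0,0,0.001],[0,0,0.002],[0,0,0.002]], "dr": [[0,0,0],[0,0,0],[0,0,0]]}}

```text
t: 14.75
eef_pos: [0.5461, 0.3091, 0.0117]
tcp_rot: [[-0.991, -0.134, -0.003], [-0.134, 0.991, -0.001], [0.004, -0.001, -1.0]]
force: [0.2, 0.3, -0.2]
grip_width: 0.503
```

Emit:
{"name": "move_arm", "arguments": {"gripper": [0,0,0], "dp": [[0,0,0.001],[0,0,0.002],[0,0,0.002]], "dr": [[0,0,0],[0,0,0],[0,0,0]]}}

```text
t: 15.05
eef_pos: [0.546, 0.3091, 0.0096]
tcp_rot: [[-0.991, -0.134, -0.003], [-0.134, 0.991, -0.001], [0.004, -0.001, -1.0]]
force: [-0.7, -1.0, -0.4]
grip_width: 0.497
```

Emit:
{"name": "move_arm", "arguments": {"gripper": [0,0,0], "dp": [[0,0,0.001],[0,0,0.002],[0,0,0.002]], "dr": [[0,0,0],[0,0,0],[0,0,0]]}}

```text
t: 15.35
eef_pos: [0.5459, 0.309, 0.0074]
tcp_rot: [[-0.991, -0.134, -0.004], [-0.134, 0.991, -0.002], [0.004, -0.001, -1.0]]
force: [0.6, -0.2, -0.3]
grip_width: 0.498
```

Emit:
{"name": "move_arm", "arguments": {"gripper": [0,0,0], "dp": [[0,0,0.001],[0,0,0.002],[0,0,0.002]], "dr": [[0,0,0],[0,0,0],[0,0,0]]}}

```text
t: 15.65
eef_pos: [0.5459, 0.309, 0.0053]
tcp_rot: [[-0.991, -0.134, -0.004], [-0.134, 0.991, -0.002], [0.004, -0.001, -1.0]]
force: [0.4, -0.2, -0.6]
grip_width: 0.504
```

Emit:
{"name": "move_arm", "arguments": {"gripper": [0,0,0], "dp": [[0,0,0.001],[0,0,0.0015],[0,0,0.0015]], "dr": [[0,0,0],[0,0,0],[0,0,0]]}}

```text
t: 15.95
eef_pos: [0.5458, 0.3089, 0.0037]
tcp_rot: [[-0.991, -0.134, -0.004], [-0.134, 0.991, -0.002], [0.004, -0.001, -1.0]]
force: [0.3, 0.1, 0.5]
grip_width: 0.499
```

Emit:
{"name": "move_arm", "arguments": {"gripper": [0.4,0.7,1,1,1], "dp": [[0,0,0],[0,0,0],[0,0,0],[0,0,0],[0,0,0]], "dr": [[0,0,0],[0,0,0],[0,0,0],[0,0,0],[0,0,0]]}}

```text
t: 16.45
eef_pos: [0.5458, 0.3089, 0.0037]
tcp_rot: [[-0.991, -0.134, -0.004], [-0.134, 0.991, -0.002], [0.004, -0.001, -1.0]]
force: [0.1, 0.7, -0.9]
grip_width: 0.118
```

Emit:
{"name": "move_arm", "arguments": {"gripper": [1,1,1], "dp": [[0,0,0],[0,0,0],[0,0,0]], "dr": [[0,0,0],[0,0,0],[0,0,0]]}}

```text
t: 16.75
eef_pos: [0.5458, 0.309, 0.0037]
tcp_rot: [[-0.991, -0.134, -0.004], [-0.134, 0.991, -0.002], [0.004, -0.001, -1.0]]
force: [1.3, 0.3, -0.7]
grip_width: 0.004
```

```bash
python3 -c "
from m import *
s=load('pics/s4.npz');f=load('pics/s5.npz')
y=np.array([-.134,.991,0])
c=np.array([.5475,.3093,0])
print('c4 finger inner/outer bottom, by z')
for z in(.038,.048,.058,.068,.078): print(z,((w2p(s,[c-y*.0235+[0,0,z],c-y*.041+[0,0,z],c+y*.0235+[0,0,z],c+y*.041+[0,0,z]])-[210,240])*4.479).round(0).tolist())
for z in(.078,.088,.098,.108): print('c5',z,((w2p(f,[[.547,.309,z]])-[210,240])*4.479).round(0))
i=snap('scene','pics/s7.png')
A=cv2.resize(f['pixels'][270:310,265:315],(400,320),interpolation=2);B=cv2.resize(i['pixels'][270:330,250:325],(400,320),interpolation=2)
cv2.imwrite('pics/c7.png',np.hstack([A,B]))
print((w2p(f,[[.547,.309,z] for z in (.078,.1)])-[265,270])*8,(w2p(i,[[.5458,.309,z] for z in (.004,.014,.024)])-[250,270])*5.333)
"
```

```text
c4 finger inner/outer bottom, by z
0.038 [[282.0, 270.0], [248.0, 243.0], [377.0, 349.0], [414.0, 379.0]]
0.048 [[282.0, 259.0], [248.0, 231.0], [379.0, 337.0], [417.0, 368.0]]
0.058 [[283.0, 246.0], [249.0, 218.0], [381.0, 326.0], [419.0, 357.0]]
0.068 [[284.0, 234.0], [249.0, 206.0], [383.0, 314.0], [422.0, 345.0]]
0.078 [[286.0, 221.0], [250.0, 193.0], [386.0, 301.0], [425.0, 333.0]]
c5 0.078 [[335. 259.]]
c5 0.088 [[337. 246.]]
c5 0.098 [[339. 233.]]
c5 0.108 [[340. 219.]]
[[158.52004233 222.69700708]
 [165.31803258 171.36800292]] [[174.66848853 248.8788038 ]
 [176.39978316 236.00417283]
 [178.17094978 222.83303703]]
```

View pics/c7.png

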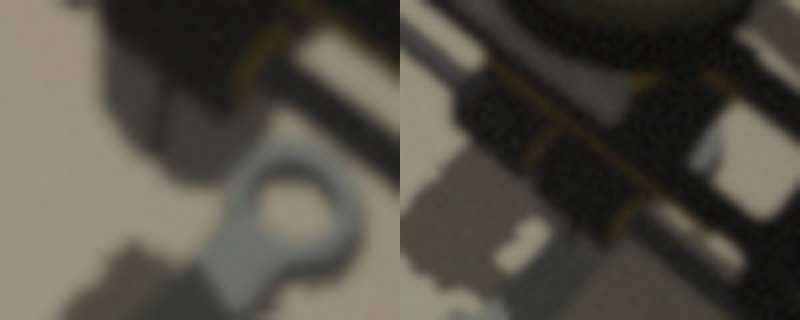

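Left panel: the closed fingers' seam ends at (165,150), px (285.6,288.8). For the known xy that puts the real tips at z ≈ 0.11 with the TCP reading 0.100. So the tips sit about 30 mm higher than nominal, which fits every miss so far. The handle is clear below. Open and carry on feeling down; I expect the floor near a TCP reading of −0.008.

Emit:
{"name": "move_arm", "arguments": {"gripper": [0,0,0,0,0], "dp": [[0,0,0],[0,0,0],[0,0,0],[0,0,0],[0,0,0]], "dr": [[0,0,0],[0,0,0],[0,0,0],[0,0,0],[0,0,0]]}}

```text
t: 17.3
eef_pos: [0.5458, 0.3089, 0.0037]
tcp_rot: [[-0.991, -0.134, -0.004], [-0.134, 0.991, -0.002], [0.004, -0.001, -1.0]]
force: [0.6, -0.2, -0.1]
grip_width: 0.383
```

Emit:
{"name": "move_arm", "arguments": {"gripper": [0,0,0,0], "dp": [[0,0,0.001],[0,0,0.002],[0,0,0.002],[0,0,0.002]], "dr": [[0,0,0],[0,0,0],[0,0,0],[0,0,0]]}}

```text
t: 17.7
eef_pos: [0.5458, 0.3089, 0.0016]
tcp_rot: [[-0.991, -0.134, -0.004], [-0.134, 0.991, -0.002], [0.004, -0.001, -1.0]]
force: [-0.2, 0.5, 0.2]
grip_width: 0.502
```

Emit:
{"name": "move_arm", "arguments": {"gripper": [0,0,0], "dp": [[0,0,0.001],[0,0,0.002],[0,0,0.002]], "dr": [[0,0,0],[0,0,0],[0,0,0]]}}

```text
t: 18.0
eef_pos: [0.5457, 0.3089, -0.0006]
tcp_rot: [[-0.991, -0.134, -0.004], [-0.134, 0.991, -0.002], [0.004, -0.001, -1.0]]
force: [0.4, -0.0, 0.4]
grip_width: 0.5
```

Emit:
{"name": "move_arm", "arguments": {"gripper": [0,0,0], "dp": [[0,0,0.001],[0,0,0.002],[0,0,0.002]], "dr": [[0,0,0],[0,0,0],[0,0,0]]}}

```text
t: 18.3
eef_pos: [0.5456, 0.3088, -0.0027]
tcp_rot: [[-0.991, -0.134, -0.004], [-0.134, 0.991, -0.002], [0.005, -0.002, -1.0]]
force: [-0.2, 0.1, -0.4]
grip_width: 0.501
```

Emit:
{"name": "move_arm", "arguments": {"gripper": [0,0,0], "dp": [[0,0,0.001],[0,0,0.002],[0,0,0.002]], "dr": [[0,0,0],[0,0,0],[0,0,0]]}}

```text
t: 18.6
eef_pos: [0.5455, 0.3088, -0.0049]
tcp_rot: [[-0.991, -0.134, -0.005], [-0.134, 0.991, -0.002], [0.005, -0.002, -1.0]]
force: [-0.5, 0.1, 0.5]
grip_width: 0.501
```

Emit:
{"name": "move_arm", "arguments": {"gripper": [0,0,0], "dp": [[0,0,0.001],[0,0,0.002],[0,0,0.002]], "dr": [[0,0,0],[0,0,0],[0,0,0]]}}

```text
t: 18.9
eef_pos: [0.5454, 0.3087, -0.0071]
tcp_rot: [[-0.991, -0.135, -0.005], [-0.135, 0.991, -0.002], [0.005, -0.002, -1.0]]
force: [-0.5, 0.0, 0.8]
grip_width: 0.499
```

Emit:
{"name": "move_arm", "arguments": {"gripper": [0.4,0.7,1,1,1], "dp": [[0,0,0],[0,0,0],[0,0,0],[0,0,0],[0,0,0]], "dr": [[0,0,0],[0,0,0],[0,0,0],[0,0,0],[0,0,0]]}}

```text
t: 19.4
eef_pos: [0.5454, 0.3087, -0.007]
tcp_rot: [[-0.991, -0.135, -0.005], [-0.135, 0.991, -0.002], [0.005, -0.002, -1.0]]
force: [0.3, -0.0, -0.8]
grip_width: 0.187
```

Emit:
{"name": "move_arm", "arguments": {"gripper": [1,1,1], "dp": [[0,0,0],[0,0,0],[0,0,0]], "dr": [[0,0,0],[0,0,0],[0,0,0]]}}

```text
t: 19.7
eef_pos: [0.5454, 0.3087, -0.007]
tcp_rot: [[-0.991, -0.135, -0.005], [-0.135, 0.991, -0.002], [0.005, -0.002, -1.0]]
force: [0.2, 0.3, -0.8]
grip_width: 0.19
```

Width 0.19 is about 18 mm, so the handle is gripped. Lift, and reckon later heights from this reading (underside at 4 mm ↔ TCP −0.007).

Emit:
{"name": "move_arm", "arguments": {"gripper": [1,1,1,1,1], "dp": [[0,0,0],[0,0,0],[0,0,-0.005],[0,0,-0.015],[0,0,-0.03]], "dr": [[0,0,0],[0,0,0],[0,0,0],[0,0,0],[0,0,0]], "squeeze": 45}}

```text
t: 20.2
eef_pos: [0.5452, 0.3085, 0.0234]
tcp_rot: [[-0.991, -0.135, -0.006], [-0.135, 0.991, -0.003], [0.006, -0.002, -1.0]]
force: [-0.4, 0.1, -1.0]
grip_width: 0.188
```

Emit:
{"name": "move_arm", "arguments": {"gripper": [1,1,1,1,1], "dp": [[0,0,-0.03],[0,0,-0.06],[0,0,-0.1],[0,0,-0.13],[0,0,-0.13]], "dr": [[0,0,0],[0,0,0],[0,0,0],[0,0,0],[0,0,0]]}}

```text
t: 20.7
eef_pos: [0.5481, 0.3102, 0.1593]
tcp_rot: [[-0.991, -0.134, 0.001], [-0.134, 0.991, 0.002], [-0.001, 0.001, -1.0]]
force: [0.0, -0.0, -0.7]
grip_width: 0.185
```

```bash
python3 -c "
from h import *
i=snap('scene','pics/s8.png')
cv2.imwrite('pics/c8.png',cv2.resize(i['pixels'][150:374,150:350],(536,600)))
go([.499,-.254,.14],80)"
```

```text
t 20.75 pos [0.5471 0.3095 0.1568] jaw 97.7 w 0.189 F [-0.1  0.1 -1.3]
dp [ 0.1233 -0.552   0.017 ] dr [-0.  -0.1 17.7]
```

View pics/c8.png

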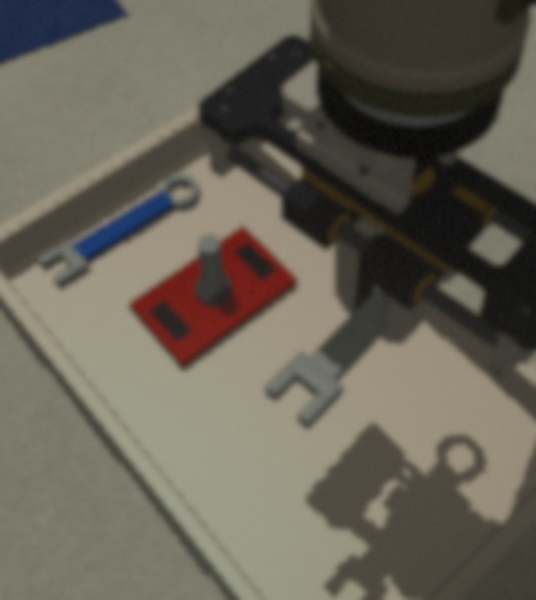

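The spanner is held level, jaw at (305,390). The mount stands upright at (210,290) and the blue spanner is untouched. Carry it to the mat.

Emit:
{"name": "move_arm", "arguments": {"gripper": [1,1,1,1,1], "dp": [[0.006,-0.025,0],[0.014,-0.06,0],[0.023,-0.1,0],[0.032,-0.14,0],[0.04,-0.18,0]], "dr": [[0,0,0],[0,0,2],[0,0,4],[0,0,6],[0,0,8]]}}

```text
t: 21.25
eef_pos: [0.5304, 0.1241, 0.1562]
tcp_rot: [[-1.0, 0.006, -0.003], [0.006, 1.0, -0.001], [0.003, -0.001, -1.0]]
force: [-0.8, -1.1, -2.1]
grip_width: 0.185
```

```bash
python3 -c "
from h import *
go([.499,-.254,.14],81)"
```

```text
t 21.25 pos [0.5304 0.1241 0.1562] jaw 89.7 w 0.185 F [-0.8 -1.1 -2.1]
dp [ 0.0291 -0.3782  0.0166] dr [-0.1 -0.2  8.7]
```

Emit:
{"name": "move_arm", "arguments": {"gripper": [1,1,1,1,1], "dp": [[0.003,-0.04,0],[0.006,-0.08,0],[0.009,-0.12,0],[0.012,-0.16,0],[0.015,-0.2,0]], "dr": [[0,0,1],[0,0,2],[0,0,3],[0,0,4],[0,0,5]]}}

```text
t: 21.75
eef_pos: [0.513, -0.0774, 0.1558]
tcp_rot: [[-0.996, 0.094, -0.004], [0.094, 0.996, -0.001], [0.004, -0.001, -1.0]]
force: [0.7, 0.0, -0.5]
grip_width: 0.185
```

```bash
python3 -c "
from h import *
go([.499,-.254,.14],81)"
```

```text
t 21.75 pos [ 0.513  -0.0774  0.1558] jaw 84.6 w 0.185 F [ 0.7  0.  -0.5]
dp [-0.0026 -0.1772  0.016 ] dr [-0.1 -0.2  3.6]
```

Emit:
{"name": "move_arm", "arguments": {"gripper": [1,1,1,1,1], "dp": [[-0.001,-0.04,0],[-0.001,-0.085,0],[-0.002,-0.13,0.01],[-0.003,-0.165,0.03],[-0.003,-0.177,0.05]], "dr": [[0,0,1],[0,0,2],[0,0,3.6],[0,0,3.6],[0,0,3.6]]}}

```text
t: 22.25
eef_pos: [0.4978, -0.2583, 0.105]
tcp_rot: [[-0.987, 0.161, -0.005], [0.161, 0.987, -0.002], [0.004, -0.003, -1.0]]
force: [0.3, 0.6, -1.6]
grip_width: 0.182
```

```bash
python3 -c "
from h import *
go([.499,-.254,-.003],81)
i=snap('scene','pics/s9.png')
from m import rect
print(rect(i,(100,80,30),(125,255,255),(95,110,210,190),.003)[0])"
```

```text
t 22.25 pos [ 0.4978 -0.2583  0.105 ] jaw 80.7 w 0.182 F [ 0.3  0.6 -1.6]
dp [-0.001   0.0047  0.108 ] dr [-0.2 -0.3 -0.3]
((500.611572265625, -250.89915466308594), (154.09129333496094, 194.35435485839844), 80.92125701904297)
```

Both views agree on the mat: centre (0.50, −0.25), axis −9°. Lower the spanner.

Emit:
{"name": "move_arm", "arguments": {"gripper": [1,1,1,1,1], "dp": [[-0.001,0.005,0.02],[-0.001,0.005,0.05],[-0.001,0.005,0.08],[-0.001,0.005,0.1],[-0.001,0.005,0.106]], "dr": [[-0.2,-0.3,0],[-0.2,-0.3,0],[-0.2,-0.3,0],[-0.2,-0.3,0],[-0.2,-0.3,0]]}}

```text
t: 22.8
eef_pos: [0.4958, -0.2515, -0.006]
tcp_rot: [[-0.987, 0.16, -0.007], [0.16, 0.987, 0.004], [0.007, 0.003, -1.0]]
force: [-0.8, 0.5, -0.9]
grip_width: 0.182
```

Emit:
{"name": "move_arm", "arguments": {"gripper": [1,1,1,1,1], "dp": [[0,0,0],[0,0,0.001],[0,0,0.002],[0,0,0.003],[0,0,0.003]], "dr": [[0,0,0],[0,0,0],[0,0,0],[0,0,0],[0,0,0]]}}

```text
t: 23.3
eef_pos: [0.4963, -0.2517, -0.0081]
tcp_rot: [[-0.987, 0.16, -0.005], [0.16, 0.987, 0.003], [0.006, 0.002, -1.0]]
force: [-0.7, 2.0, 3.1]
grip_width: 0.192
```

Contact is at −0.008, exactly where expected. Release and retreat upward.

Emit:
{"name": "move_arm", "arguments": {"gripper": [0.5,0.3,0.3,0.3,0.3], "dp": [[0,0,0],[0,0,0],[0,0,0],[0,0,0],[0,0,0]], "dr": [[0,0,0],[0,0,0],[0,0,0],[0,0,0],[0,0,0]]}}

```text
t: 23.8
eef_pos: [0.4963, -0.2517, -0.0081]
tcp_rot: [[-0.987, 0.16, -0.005], [0.16, 0.987, 0.003], [0.006, 0.002, -1.0]]
force: [0.6, -0.5, 0.4]
grip_width: 0.349
```

Emit:
{"name": "move_arm", "arguments": {"gripper": [0,0,0,0,0], "dp": [[0,0,-0.01],[0,0,-0.04],[0,0,-0.08],[0,0,-0.13],[0,0,-0.17]], "dr": [[0,0,0],[0,0,0],[0,0,0],[0,0,0],[0,0,0]]}}

```text
t: 24.3
eef_pos: [0.4971, -0.2523, 0.165]
tcp_rot: [[-0.987, 0.16, -0.004], [0.16, 0.987, 0.003], [0.005, 0.002, -1.0]]
force: [0.6, 1.0, 0.8]
grip_width: 0.496
```

Emit:
{"name": "move_arm", "arguments": {"gripper": [0,0,0,0,0], "dp": [[0,-0.04,-0.01],[0,-0.08,-0.01],[0,-0.12,-0.01],[0,-0.15,-0.01],[0,-0.15,-0.01]], "dr": [[0,0,0],[0,0,0],[0,0,0],[0,0,0],[0,0,0]]}}

```text
t: 24.8
eef_pos: [0.471, -0.4053, 0.1753]
tcp_rot: [[-0.986, 0.166, -0.005], [0.166, 0.986, 0.0], [0.005, -0.0, -1.0]]
force: [-0.3, 1.1, -0.0]
grip_width: 0.499
```

```bash
python3 -c "
from h import *
i=snap('scene','pics/s10.png')
cv2.imwrite('pics/c10.png',cv2.resize(i['pixels'][90:384,60:400],(690,597)))
s=bot.get_state();print(s['t'],s['eef_pos'],s['grip_width'],s['force'])"
```

```text
24.85 [ 0.47190237 -0.40239471  0.17506629] 0.500930251416646 [ 0.21121439  0.7217449  -0.24818039]
```

View pics/c10.png

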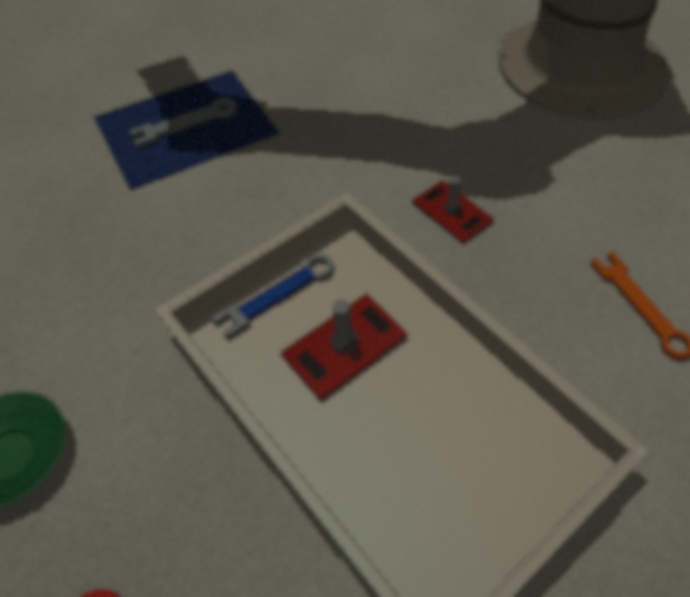

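The steel spanner lies flat and wholly on the mat (185,125). The mount stands upright on the tray floor (345,345), clear of the blue spanner (275,295), and the gripper is away from everything. Hand in.

```bash
python3 -c "
from h import *
finish_job()"
```

```text
the job is handed in; nothing more can be done
```

I moved the mount aside and laid the plain steel spanner on the blue mat, then handed the job in at about 25 s of the 56 s allowed.

- **Mount:** I gripped it by the post and set it upright on the tray's free floor at about (0.548, 0.155). It touched down with about 7 N, and the last picture shows it clear of the blue-handled spanner.
- **Spanner:** It was laid flat near the mat's centre, touching down with about 3 N. The last picture shows it wholly on the mat, with the gripper well away.

**What disagreed:** The real fingertips sat about 30 mm higher than the stated tip offset and the reported TCP height implied. As a result, three closings shut on nothing above the handle without moving the spanner. I confirmed the offset in the image, felt my way down and took the placing height from the actual grasp. I did not find the cause. The scene and top views also differed by up to 5 mm in y, which did not affect the result.

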